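Book a seal to a meter with the code reader

ROBOT

A 6-joint arm with a two-finger parallel gripper is mounted at the origin on the work surface. World frame = base frame: x ahead of the robot, y to its left, z up, the work surface at z = 0. Lengths are in mm, angles in rad, forces in N, time in s.
With the tool pointing down it reaches from about 300 to 875 mm from the base axis. Payload 6.4 kg.
Tool frame: the origin (TCP) lies midway between the tips of the shut fingers; the grasp point (between the pads) lies ctrl.grasp_offset behind it (ctrl.grasp_offset is the distance from the TCP to the grasp point, in mm); z points along the fingers, y is the direction in which the jaws open and shut (so a half turn about z gives the same grasp; the last joint's range is limited). The gripper opens to 88 mm and grips with 3 to 60 N. Pads are 18 mm wide; open, the fingers measure 123 mm over their backs; the gripper's body (75 mm by 187 mm) begins 45 mm behind the grasp point.
Start: joints at [-1.367, 0.181, 1.607, -0, 1.354, -0.206], TCP at [229.112, -527.398, 238.714] pointing down, gripper open.
Joint ranges: [-2.99, 2.99], [-0.89, 2.07], [0.3, 2.58], [-1.14, 4.28], [0, 2.63], [-3.12, 3.12]. Speed limits (rad/s): [2.57, 2.57, 3.01, 3.14, 3.14, 3.14].

INTERFACE

Orientations are given as a unit quaternion [x, y, z, w].
In Python, from cell import ctrl gives the robot as it stands.
- The arm moves only by the tool step_arm, never from a script. Its argument "targets" is a list of rows, each a list of 4 numbers: the shift along the tool's x, y, z in cm, then the turn about the tool's z in degrees. A call has 1 to 10 rows; each row is the pose to reach, as a shift and turn from the pose commanded when the call began, along the tool's axes at that moment; what a row does not reach only later rows make up. A row lasts 1/12 s, in which the tool goes at most 41.7 mm and 7.16 degrees, less where a joint would pass 70% of its speed; a pose out of reach is approached as far as the arm can. A call with a gripper value outside its range is refused whole. "claw" is the opening in per cent of the stroke, from 0 (shut) to 100 (fully open), set as the call begins (left out, the last holds). The fingers move at their own pace and stop on an object; "force" is the grip in N (left out, the last holds). Time passes only in rows, so rows that repeat a pose let the fingers close. It gives the time, the measured TCP pose, the force and the opening at its end, in the units of the state.
- ctrl.state(): the state, without advancing time (a new reading comes with each control period).
- ctrl.grab_frame(name): name is "side" or "top"; returns (picture, depth): 400x640x3 uint8, red, green, blue; 400x640 float32, mm along the optical axis (not along the pixel's ray), 0 where there is no reading.
- ctrl.camera_params(name): a dict with "fovy" (degrees; the focal length in pixels is half the picture's height over the tangent of half this angle, whatever the lens; pixels are square), "cx", "cy" (the principal point, pixels), "rvec" (rotation vector, rad) and "tvec" (3), from world to camera coordinates, as OpenCV has them. Camera axes: x right, y down, z forward; pixel columns grow to the right and rows downward; lengths in mm; the calibration is good to about 2 mm. A picture is of the moment at which its call begins. camera_params takes no time and is no camera call.
- ctrl.job_done(): hands the job in, once; it reports no verdict.
The state is a dict: "time_s": time; "qpos": joint angles; "joint_vel": joint speeds; "joint_efforts": joint torques, N m; "tcp_pos": TCP position; "tool_rot": TCP orientation; "contact_force": force on the tool from outside, world axes, zero at the start; "moment": the same for the moment, N m; "gripper_width": finger opening in mm.
Only numpy, scipy, OpenCV 4.12 (cv2) and the standard library are available. Lean on these libraries where they do the work, as an engineer would, in place of code of your own. Each camera call takes 0.05 s, during which the arm holds its last target. There are 200 camera calls.

TASK

Book this seal to its meter: draw the straight-bodied code reader up out of its well in the wooden stand, aim its window squarely at the square code on top of the aluminium seal housing from about 10 cm and hold it still there for two seconds. Then turn the reader to face the square code on the front of the meter on the sloping rest, again squarely and from about 10 cm, and finish like that: still holding the reader up, steady on the meter's code. Do not touch the meter or the seal housing, and leave the other things on the desk and in the stand as they are.

Things in the scene. Friction and masses are not known exactly. Their poses are not given: they have to be found in the camera images.
- reader: Straight cordless code reader, 175 mm long, ~190 g, standing window down in a square well of the stand. Origin: centre of its window end; +z along the body to the handle end, the window looks along -z. Grey head 46 (x) by 40 (y) mm up to z = 46 mm, collar 40 by 34 to 60 mm, then black handle 34 (x) by 28 (y) mm to z = 175 mm. Grip either pair of faces; roll about z does not matter for reading.
- reader_window (a point): The centre of the reader's window (same point as the reader's origin).
- stand: Slotted wooden stand, fixed. Origin under the centre of its front block (85 x 250 x 75 mm high), +x away from robot, y along its length. Two square wells 54 mm wide, floors at z = 15 mm, at x = 0, y = -85 and +85 mm hold reader and torch, either way round; pliers slot at y = 0. Low rear block 45 mm high, x 42 to 93 mm, with red cover, top at 105 mm.
- torch: Round aluminium inspection torch, 150 mm long, handle 30 mm and head 46 mm in diameter, standing head down in the other square well, top at 165 mm. To be left alone. Origin: centre of its lower end.
- pliers: Steel sealing pliers standing jaws down in the middle slot of the stand, handles up to 160 mm above the desk, 56 mm wide along the stand's x. To be left alone. Origin: centre of the lower end.
- cover: Red plastic terminal cover, 110 by 90 by 24 mm, standing on edge in the rear slot of the stand. To be left alone. Origin: centre of its lower edge.
- seal: Squat aluminium seal housing, 64 mm in diameter and 36 mm high with a small lug on its side, loose on the desk to the robot's right, 240 g. A white label with a square code, 26 mm wide, lies on its flat top. Origin: centre of its underside, z up.
- seal_code (a point): The centre of the code on top of the seal housing, 37 mm above the desk; the code faces straight up.
- meter: Single-phase electricity meter, 190 x 130 x 65 mm, fixed on a grey sloping rest (190 mm deep, 170 wide). Origin: centre of its back, 95 mm above the desk; x up the slope, y left across it, z straight out of its front. The front leans back: z points up and towards the robot's side, 0.73 rad (42 degrees) from vertical. Highest edge about 210 mm above the desk.
- meter_code (a point): The centre of the square code, a white label 28 mm wide on the meter's front, lower right as seen from the robot: 18 mm down the slope, 30 mm to the right (-y) and 66 mm out along the meter's z from the meter's origin. It faces along the meter's z axis.
- spool: Spool of copper sealing wire with plywood ends, 58 mm in diameter, 40 mm high, standing on the desk. To be left alone. Origin: centre of its underside.
- tea_glass: Empty tea glass, 60 mm wide, 85 mm high, standing on the desk in front of the robot. To be left alone. Origin: centre of its underside.
- screwdriver: Screwdriver, 190 mm long, lying on the desk on the right, origin under its middle. To be left alone.

How it is judged (in metres and radians):
On the way, in this order (a step that is already met when the one before it is completed fails the run):
1. the reader is drawn up clear of the stand, in the fingers (z of reader_window in the frame of stand above 0.085 m and contact force between the fingers and reader above 0.5 N), for 0.1 s.
2. the reader looks squarely at the seal housing's code from 50 to 150 mm and is held still for a second (x of seal_code in the frame of reader between -0.018 and 0.018 m and y of seal_code in the frame of reader between -0.018 and 0.018 m and z of seal_code in the frame of reader between -0.15 and -0.05 m and angle between reader's own z axis and vertical below 0.3 rad and linear speed of reader below 0.03 m/s and angular speed of reader below 0.2 rad/s and contact force between the fingers and reader above 0.5 N), for 1 s.
At the end, for the whole second after the job is handed in: Held in the fingers alone and still: window over 120 mm up and 50 to 150 mm from the meter code, the code within 18 mm of the reader axis (x and y), axis within 0.3 rad of square; meter and stand not touched; seal housing moved under 10 mm, bystanders under 25 mm (x of meter_code in the frame of reader between -0.018 and 0.018 m and y of meter_code in the frame of reader between -0.018 and 0.018 m and z of meter_code in the frame of reader between -0.15 and -0.05 m and angle between the z axis of reader and the z axis of meter, either way round below 0.3 rad and angle between reader's own z axis and vertical below 1.2 rad and linear speed of reader below 0.03 m/s and angular speed of reader below 0.2 rad/s and height (world z) of reader_window above 0.12 m and contact force between the fingers and reader above 0.5 N and contact force between reader and meter below 0.2 N and contact force between reader and stand below 0.2 N and distance of seal from where it was at the start of the episode below 0.01 m and distance of each of pliers, torch, cover, spool, tea_glass, screwdriver from where it was at the start of the episode below 0.025 m); the arm keeps its last pose, push and grip.
It fails at once if the meter or the seal housing is touched (contact force between any of reader, the arm, the fingers and meter above 1 N or contact force between any of reader, the arm, the fingers and seal above 1 N).
It fails at once if a bystander on the desk or in the stand is shifted or knocked over (distance of any of pliers, torch, cover, spool, tea_glass, screwdriver from where it was at the start of the episode above 0.025 m or angle between tea_glass's own z axis and vertical above 0.5 rad or angle between any of pliers, torch's own z axis and vertical above 0.4 rad).
It also fails if it takes over 45 s, if anything falls off the work surface, if the arm or the gripper's body presses on something with over 40 N, if the wrist force passes 120 N, or if a joint passes its speed limit or range.

## Working session

There is one attempt and no reset: what is moved stays moved. The work goes in short steps, Python scripts to look and compute and a tool call to move; the robot and the scene stay as the last step left them, time stands still between calls to the robot, and variables do not carry over. Pictures are saved under pics/ and viewed, about 8 in all and at most 12, crops included, and the job is handed in when it is done.

Besides the shell and the picture viewer there is one more tool, called after "Request:" as name([rows], argument=value, ...), one row to a line, values as JSON. step_arm: Moves the arm, as the interface text tells. Its arguments: {"type":"object","properties":{"targets":{"type":"array"},"claw":{"type":"number"},"force":{"type":"number"}},"required":["targets"]}

```bash
mkdir -p pics; cat > h.py <<'E'
import numpy as np, cv2
from cell import ctrl
from scipy.spatial.transform import Rotation as R
def cam(n):
    p=ctrl.camera_params(n); f=200/np.tan(np.radians(p['fovy'])/2)
    M=R.from_rotvec(np.ravel(p['rvec'])).as_matrix(); return f,p['cx'],p['cy'],M,np.ravel(p['tvec'])
def pts(n,d):
    f,cx,cy,M,t=cam(n); v,u=np.mgrid[:400,:640]
    c=np.stack([(u-cx)*d/f,(v-cy)*d/f,d],-1); return (c-t)@M
def plane(n,u,v,z):
    f,cx,cy,M,t=cam(n); r=M.T@np.array([(u-cx)/f,(v-cy)/f,1]); o=-M.T@t; return o+r*(z-o[2])/r[2]
def proj(n,P):
    f,cx,cy,M,t=cam(n); c=M@np.asarray(P,float)+t; return cx+f*c[0]/c[2],cy+f*c[1]/c[2]
def grab(n,name=None):
    p,d=ctrl.grab_frame(n); np.savez(f'{n}.npz',p=p,d=d)
    if name: cv2.imwrite(f'pics/{name}.png',p[...,::-1])
    return p,d
E
python3 - <<'E'
from h import *
for n in('side','top'):
    print(n,ctrl.camera_params(n)); p,d=grab(n,n+'0'); print((d>0).mean())
print(ctrl.state(),ctrl.grasp_offset)
E
```

```text
side {'fovy': 42.5430874186497, 'cx': 320.43392676310003, 'cy': 199.2114955362602, 'rvec': array([ 0.50116149, -2.56511107,  1.3487095 ]), 'tvec': array([ 507.01683383,  235.64278208, 1441.40249981])}
0.98432421875
top {'fovy': 43.69521028375472, 'cx': 320.5928762575932, 'cy': 201.84979516507465, 'rvec': array([ 2.10153544, -2.14706157,  0.20339613]), 'tvec': array([ -20.76508746,  567.32777257, 1562.28620831])}
0.996140625
{'time_s': 0.1, 'qpos': array([-1.36731239e+00,  1.81434203e-01,  1.60789791e+00, -4.31284741e-05,
        1.35382558e+00, -2.06310020e-01]), 'joint_vel': array([-0.00055855, -0.00243343, -0.00366667, -0.00159893,  0.00056956,
        0.00125337]), 'joint_efforts': array([ 7.94111438e-04, -4.34822774e+01, -3.42693436e+01,  7.03597208e-02,
        3.40432080e-02, -5.20858134e-05]), 'tcp_pos': array([ 228.9894627 , -526.90423284,  237.9234293 ]), 'tool_rot': array([ 9.79080703e-01,  2.03470792e-01, -1.99492517e-05, -7.82547046e-04]), 'contact_force': array([0.54248419, 0.47743139, 0.42851964]), 'moment': array([-0.02766355,  0.04669061,  0.03150076]), 'gripper_width': 88.05037087512576} 18.700000000000003
```

View pics/top0.png

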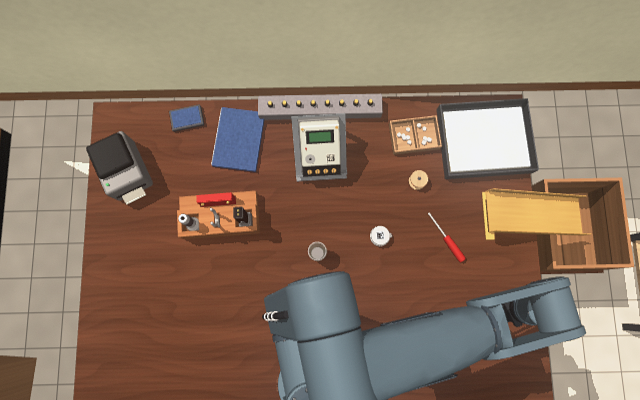

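View pics/side0.png

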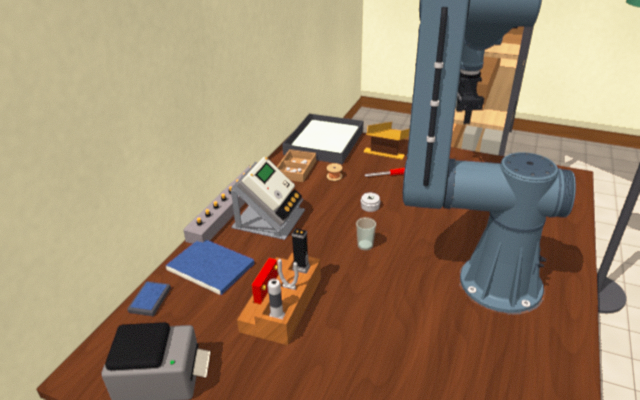

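The top view shows the reader (black) at about (242,214) in the stand's right well, and the torch at (187,220). The seal is at (380,236), the meter at (320,147) with its code near (331,158), and the glass at (317,252). The side view agrees. Next I'll measure these from depth.

```bash
python3 - <<'E'
from h import *
D={n:np.load(n+'.npz') for n in('top','side')}
T=D['top'];P=pts('top',T['d']);S=pts('side',D['side']['d'])
def box(Q,lo,hi): return np.all((Q>lo)&(Q<hi),-1)
print('desk z',np.median(P[280:300,120:200,2]),np.median(S[300:330,330:400,2]))
st=plane('top',217,215,75);print('stand approx',st)
for n,Q,im in(('top',P,T['p']),('side',S,D['side']['p'])):
    hsv=cv2.cvtColor(im,cv2.COLOR_RGB2HSV)
    # reader top
    a=plane('top',242,214,180)
    m=box(Q,[a[0]-60,a[1]-60,172],[a[0]+60,a[1]+60,215]); q=Q[m]; print(n,'reader top',len(q),q.mean(0) if len(q) else'', np.ptp(q,axis=0) if len(q) else '')
    # stand top
    m=box(Q,[st[0]-120,st[1]-170,68],[st[0]+120,st[1]+170,82]);q=Q[m].astype(np.float32)
    r=cv2.minAreaRect(q[:,:2]);print(n,'stand',len(q),r)
    s=plane('top',380,236,36); m=box(Q,[s[0]-50,s[1]-50,28],[s[0]+50,s[1]+50,45]);q=Q[m].astype(np.float32)
    print(n,'seal',len(q),q.mean(0),cv2.minEnclosingCircle(q[:,:2]))
    c=plane('top',320,147,150); m=box(Q,[c[0]-130,c[1]-80,90],[c[0]+130,c[1]+80,230]);q=Q[m]
    # RANSAC plane
    g=np.random.default_rng(0);best=None
    for _ in range(300):
        a3=q[g.choice(len(q),3,False)];nn=np.cross(a3[1]-a3[0],a3[2]-a3[0]);l=np.linalg.norm(nn)
        if l<500: continue
        nn/=l; k=abs((q-a3[0])@nn)<2.5
        if best is None or k.sum()>best.sum(): best=k
    i=q[best];mu=i.mean(0);nv=np.linalg.svd(i-mu,full_matrices=False)[2][2];nv*=np.sign(nv[2]);print(n,'meter',best.sum(),mu,nv,np.degrees(np.arccos(nv[2])))
print('code px ->',P[158,331],'seal px',P[236,380],'glass',P[252,317],plane('top',317,252,85))
im=T['p'];a=cv2.resize(im[105:185,285:355],None,fx=5,fy=5,interpolation=cv2.INTER_CUBIC)
b=cv2.resize(im[180:245,170:265],None,fx=5,fy=5,interpolation=cv2.INTER_CUBIC)[:, :430]
b=cv2.resize(im[180:245,170:265],(430,400)); cv2.imwrite('pics/crop.png',np.hstack([a,b,])[...,::-1])
E
```

```text
desk z -0.1746167588369517 -0.7157758527069903
stand approx [527.13990872 297.27726103  75.        ]
top reader top 127 [515.78292641 212.70151712 187.38276743] [34.98216167 28.62749264 24.20957072]Traceback (most recent call last):
  File "<stdin>", line 14, in <module>
cv2.error: OpenCV(4.12.0) /io/opencv/modules/imgproc/src/convhull.cpp:143: error: (-215:Assertion failed) total >= 0 && (depth == CV_32F || depth == CV_32S) in function 'convexHull'
```

```bash
cat > m.py <<'E'
from h import *
D={n:np.load(n+'.npz') for n in('top','side')}
T=D['top'];P=pts('top',T['d']);S=pts('side',D['side']['d'])
def box(Q,lo,hi): return np.all((Q>lo)&(Q<hi),-1)
st=plane('top',217,215,75)
def rect(q): return cv2.minAreaRect(np.ascontiguousarray(q[:,:2],dtype=np.float32))
for n,Q in(('top',P),('side',S)):
    q=Q[box(Q,[450,150,172],[570,270,215])]; print(n,'reader top',len(q),np.median(q,0),rect(q))
    q=Q[box(Q,[st[0]-120,st[1]-170,69],[st[0]+120,st[1]+170,81])];print(n,'stand',len(q),rect(q))
    s=plane('top',380,236,36);q=Q[box(Q,[s[0]-50,s[1]-50,28],[s[0]+50,s[1]+50,45])]
    print(n,'seal',len(q),q.mean(0),cv2.minEnclosingCircle(np.ascontiguousarray(q[:,:2],dtype=np.float32)))
    c=plane('top',320,147,150);q=Q[box(Q,[c[0]-130,c[1]-80,90],[c[0]+130,c[1]+80,230])]
    g=np.random.default_rng(0);best=None
    for _ in range(300):
        a3=q[g.choice(len(q),3,False)];nn=np.cross(a3[1]-a3[0],a3[2]-a3[0]);l=np.linalg.norm(nn)
        if l<500: continue
        nn/=l; k=abs((q-a3[0])@nn)<2.5
        if best is None or k.sum()>best.sum(): best=k
    i=q[best];mu=i.mean(0);nv=np.linalg.svd(i-mu,full_matrices=False)[2][2];nv*=np.sign(nv[2]);print(n,'meter',best.sum(),mu,nv,np.degrees(np.arccos(nv[2])))
print('code px ->',P[158,331],'seal px',P[236,380],'glass',P[252,317],plane('top',317,252,85))
im=T['p'];a=cv2.resize(im[105:185,285:355],None,fx=5,fy=5,interpolation=cv2.INTER_CUBIC)
b=cv2.resize(im[180:245,170:265],(430,400)); cv2.imwrite('pics/crop.png',np.hstack([a,b])[...,::-1])
E
python3 m.py
```

```text
top reader top 127 [515.44428442 212.50560802 188.26980021] ((516.9988403320312, 213.44931030273438), (35.03663635253906, 28.431760787963867), 0.6370373964309692)
top stand 1272 ((529.6175537109375, 300.11260986328125), (120.74810791015625, 251.4455108642578), 3.635099172592163)
top seal 257 [ 457.71005733 -222.19042719   34.72425004] ((458.5072021484375, -221.51959228515625), 31.592838287353516)
top meter 824 [727.7880372  -33.81749003 160.12108323] [-0.66361424 -0.06033924  0.74563753] 41.786113107636965
side reader top 156 [513.90739426 221.14236556 187.51931792] ((517.1236572265625, 214.0830078125), (36.04620361328125, 29.199207305908203), 11.510437965393066)
side stand 1504 ((530.2451782226562, 299.2862854003906), (122.25418090820312, 254.18115234375), 3.2727136611938477)
side seal 164 [ 458.94770956 -220.58276319   35.06465567] ((457.2135314941406, -221.83798217773438), 35.58183288574219)
side meter 691 [725.72116127 -30.13626446 159.55824888] [-0.67177373 -0.0507239   0.73901769] 42.352195285460546
code px -> [691.95017695 -68.20062008 128.1053321 ] seal px [ 453.24537935 -222.21825059   39.13235959] glass [409.6638094  -17.77919748  -2.01770329] [402.01961304 -18.13497121  85.        ]
```

View pics/crop.png

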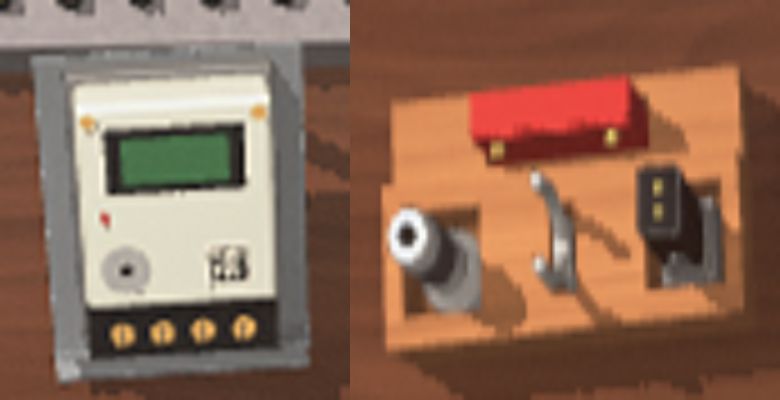

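The reader top is at (517,213), z 188, with stand yaw about 3.5°. The seal is at (458,-221), and the meter normal leans 42° with yaw about +5°. The code is near (690,-68,132), which matches the given geometry. Next I'll compute the move to above the reader.

```bash
cat > go.py <<'E'
import sys
from h import *
x,y,z,yaw=map(float,sys.argv[1:5]); s=ctrl.state(); M=R.from_quat(s['tool_rot']).as_matrix()
y0=np.degrees(np.arctan2(M[1,0],M[0,0]))
print('tcp',s['tcp_pos'].round(1),'yaw',y0.round(1),'tilt',np.degrees(np.arccos(-M[2,2])).round(2),'q',s['qpos'].round(2),'w',round(s['gripper_width'],1),'F',s['contact_force'].round(1),'t',s['time_s'])
print('rows cm',(M.T@(np.array([x,y,z])-s['tcp_pos'])/10).round(2),'turn',round(y0-yaw,1))
E
python3 go.py 517 213.5 238 3.5; python3 -c "
from h import *
for z in(128,132):print(plane('top',330.8,158,z))"
```

```text
tcp [ 229.  -526.9  237.9] yaw 23.5 tilt 0.09 q [-1.37  0.18  1.61 -0.    1.35 -0.21] w 88.1 F [0.5 0.5 0.4] t 0.1
rows cm [ 55.92 -56.43   0.09] turn 20.0
[691.99319387 -67.57593301 128.        ]
[690.86506764 -67.46201948 132.        ]
```

Request:
step_arm([
  [55.9,-56.4,0,20],
  [55.9,-56.4,0,20],
  [55.9,-56.4,0,20],
  [55.9,-56.4,0,20],
  [55.9,-56.4,0,20],
  [55.9,-56.4,0,20],
  [55.9,-56.4,0,20],
  [55.9,-56.4,0,20],
  [55.9,-56.4,0,20],
  [55.9,-56.4,0,20],
], claw=75, force=30)

```text
time_s: 0.93
tcp_pos: [380.3, -137.1, 238.6]
tool_rot: [1.0, 0.03, 0.0, 0.0]
contact_force: [1.0, 0.2, -0.6]
gripper_width: 66.0
```

```bash
python3 go.py 517 213.5 238 3.5
```

```text
tcp [ 380.3 -137.1  238.6] yaw 3.4 tilt 0.01 q [-0.64 -0.23  2.01  0.    1.36  0.87] w 66.0 F [ 1.   0.2 -0.6] t 0.9333
rows cm [ 15.76 -34.17   0.06] turn -0.1
```

Request:
step_arm([
  [15.8,-34.2,0,0],
  [15.8,-34.2,0,0],
  [15.8,-34.2,0,0],
  [15.8,-34.2,0,0],
  [15.8,-34.2,0,0],
  [15.8,-34.2,0,0],
  [15.8,-34.2,0,0],
  [15.8,-34.2,0,0],
  [15.8,-34.2,0,0],
  [15.8,-34.2,0,0],
])

```text
time_s: 1.77
tcp_pos: [517.9, 217.5, 237.8]
tool_rot: [0.999, 0.033, -0.0, -0.001]
contact_force: [-1.2, -0.9, 0.2]
gripper_width: 65.7
```

```bash
python3 go.py 517 213.5 142 3.5; python3 - <<'E'
from h import *
p,d=grab('side'); cv2.imwrite('pics/s1.png',cv2.resize(p[100:360,180:440],None,fx=2,fy=2)[...,::-1])
Q=pts('side',d);q=Q[np.all((Q>[450,150,172])&(Q<[570,270,200]),-1)];print(len(q),np.median(q,0),q.min(0),q.max(0))
E
```

```text
tcp [517.9 217.5 237.8] yaw 3.7 tilt 0.13 q [0.19 0.15 1.64 0.   1.35 1.69] w 65.7 F [-1.2 -0.9  0.2] t 1.7667
rows cm [-0.12  0.42  9.58] turn 0.2
155 [515.06654515 220.25026434 187.23674302] [499.96957574 198.75916362 172.24465536] [534.07224922 230.9445653  192.82224462]
```

View pics/s1.png

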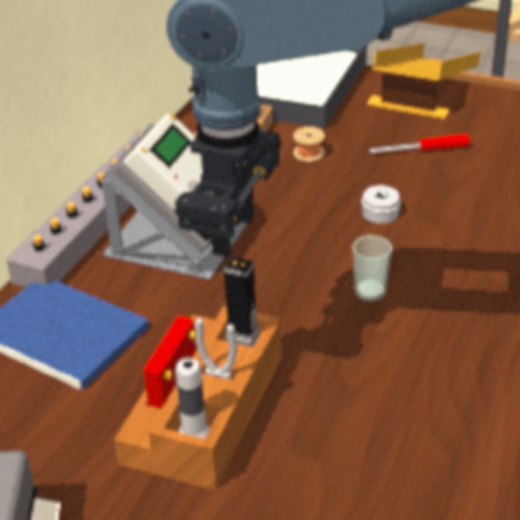

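The open gripper sits centred above the reader at (240,270) in the crop. The pliers at (215,350) are clear of the fingers. Descending to TCP z about 140.

Request:
step_arm([
  [-0.1,0.4,0,0],
  [-0.1,0.4,3,0],
  [-0.1,0.4,6,0],
  [-0.1,0.4,8,0],
  [-0.1,0.4,9.6,0],
  [-0.1,0.4,9.6,0],
  [-0.1,0.4,9.6,0],
  [-0.1,0.4,9.6,0],
])

```text
time_s: 2.48
tcp_pos: [517.1, 206.9, 144.1]
tool_rot: [1.0, 0.03, 0.001, -0.0]
contact_force: [0.2, 0.3, 0.8]
gripper_width: 66.2
```

Request:
step_arm([
  [0,0,0,0],
  [0,0,0,0],
  [0,0,0,0],
  [0,0,0,0],
  [0,0,0,0],
  [0,0,0,0],
  [0,0,0,0],
], claw=0, force=35)

```text
time_s: 3.07
tcp_pos: [516.2, 207.9, 142.5]
tool_rot: [1.0, 0.03, -0.0, 0.0]
contact_force: [-0.4, -0.1, -1.7]
gripper_width: 27.6
```

Request:
step_arm([
  [0,0,-1.5,0],
  [0,0,-3,0],
  [0,0,-5,0],
  [0,0,-7.5,0],
  [0,0,-10,0],
  [0,0,-12.5,0],
  [0,0,-14,0],
  [0,0,-14,0],
  [0,0,-14,0],
])

```text
time_s: 3.82
tcp_pos: [516.6, 207.9, 282.8]
tool_rot: [1.0, 0.03, 0.0, -0.0]
contact_force: [-0.5, -0.7, -2.0]
gripper_width: 28.0
```

```bash
python3 go.py 458 -221.5 270 3.5; python3 - <<'E'
from h import *
p,d=grab('side'); cv2.imwrite('pics/s2.png',cv2.resize(p[80:340,180:440],None,fx=2,fy=2)[...,::-1])
E
```

```text
tcp [516.6 207.9 282.8] yaw 3.5 tilt 0.06 q [ 0.17  0.1   1.6  -0.    1.43  1.68] w 28.0 F [-0.5 -0.7 -2. ] t 3.8167
rows cm [-8.46 42.5   1.27] turn -0.0
```

View pics/s2.png

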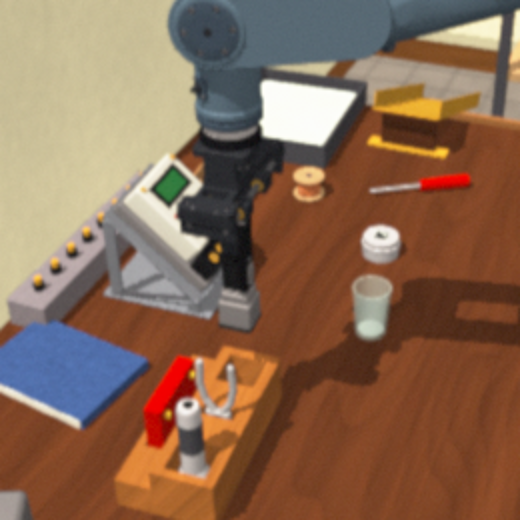

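The reader hangs straight in the fingers, with its window at about z 156 and clear of the stand. Moving over the seal.

Request:
step_arm([
  [-0.7,3.5,0,0],
  [-1.4,7,0,0],
  [-2.1,10.5,0,0],
  [-2.8,14,0,0],
  [-3.5,17.5,0,0],
  [-4.2,21,0,0],
  [-4.9,24.5,0,0],
  [-5.6,28,0,0],
  [-6.3,31.5,0,0],
  [-7,35,0,0],
])

```text
time_s: 4.7
tcp_pos: [466.3, -146.9, 280.5]
tool_rot: [1.0, 0.03, -0.001, -0.001]
contact_force: [0.4, -0.1, -1.3]
gripper_width: 27.9
```

```bash
python3 go.py 458 -221.5 266 3.5
```

```text
tcp [ 466.3 -146.9  280.5] yaw 3.5 tilt 0.2 q [-0.55 -0.05  1.76  0.    1.43  0.96] w 27.9 F [ 0.4 -0.1 -1.3] t 4.7
rows cm [-1.28  7.4   1.44] turn -0.0
```

Request:
step_arm([
  [-0.6,3.5,0.5,0],
  [-1,6,1,0],
  [-1.3,7.4,1.4,0],
  [-1.3,7.4,1.4,0],
  [-1.3,7.4,1.4,0],
  [-1.3,7.4,1.4,0],
])

```text
time_s: 5.2
tcp_pos: [458.9, -219.4, 267.5]
tool_rot: [1.0, 0.03, -0.001, -0.001]
contact_force: [1.1, 0.2, -1.8]
gripper_width: 27.4
```

```bash
python3 go.py 458 -221.5 266 3.5; python3 - <<'E'
from h import *
p,d=grab('side'); cv2.imwrite('pics/s3.png',cv2.resize(p[90:290,280:480],None,fx=2.5,fy=2.5)[...,::-1])
for z in (266-127,):print(proj('side',[458,-221.5,z]),proj('side',[458,-221.5,37]))
Q=pts('side',d);q=Q[np.all((Q>[420,-270,125])&(Q<[510,-170,180]),-1)];print(len(q),q.min(0),q.max(0))
E
```

```text
tcp [ 458.9 -219.4  267.5] yaw 3.5 tilt 0.15 q [-0.68  0.01  1.74  0.    1.4   0.83] w 27.4 F [ 1.1  0.2 -1.8] t 5.2
rows cm [-0.1   0.2   0.15] turn -0.0
(np.float64(371.54854958692516), np.float64(172.13240245079504)) (np.float64(370.4309557787409), np.float64(197.91400319131063))
167 [ 435.06138036 -233.98018976  139.70430037] [ 483.92386025 -191.25433523  179.92457054]
```

View pics/s3.png

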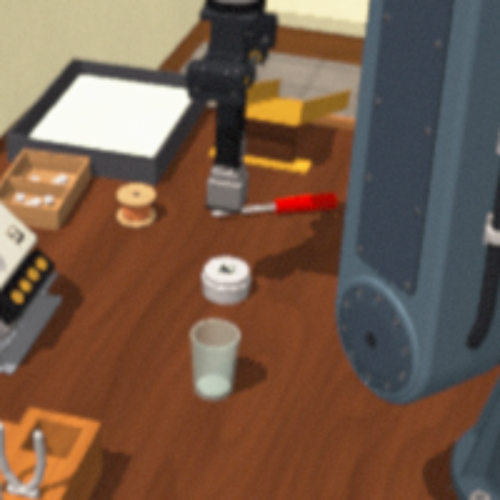

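The reader is upright above the seal, with its head at (228,185) in the crop and the seal at (227,278). The window is at about z 140. Holding.

Request:
step_arm([
  [0,0,0,0],
  [0,0,0,0],
  [0,0,0,0],
  [0,0,0,0],
  [0,0,0,0],
  [0,0,0,0],
  [0,0,0,0],
  [0,0,0,0],
  [0,0,0,0],
  [0,0,0,0],
])

```text
time_s: 6.08
tcp_pos: [459.3, -220.5, 268.7]
tool_rot: [1.0, 0.03, -0.0, -0.0]
contact_force: [-0.6, 0.2, -1.8]
gripper_width: 27.6
```

Request:
step_arm([
  [0,0,0,0],
  [0,0,0,0],
  [0,0,0,0],
  [0,0,0,0],
  [0,0,0,0],
  [0,0,0,0],
  [0,0,0,0],
  [0,0,0,0],
  [0,0,0,0],
  [0,0,0,0],
])

```text
time_s: 6.92
tcp_pos: [459.3, -220.5, 268.7]
tool_rot: [1.0, 0.03, 0.0, 0.0]
contact_force: [0.0, 0.3, -1.7]
gripper_width: 27.8
```

Request:
step_arm([
  [0,0,0,0],
  [0,0,0,0],
  [0,0,0,0],
  [0,0,0,0],
  [0,0,0,0],
  [0,0,0,0],
  [0,0,0,0],
  [0,0,0,0],
  [0,0,0,0],
  [0,0,0,0],
])

```text
time_s: 7.75
tcp_pos: [459.3, -220.5, 268.7]
tool_rot: [1.0, 0.03, -0.0, -0.0]
contact_force: [0.8, 0.9, -1.4]
gripper_width: 27.7
```

Scan hold done (2.5 s). The tool can only shift and turn about its vertical axis, so the 42° lean has to come from pivoting the reader in the pads. I'll set its foot on open desk near (520,90) and draw the gripper back along an arc with a light grip.

Request:
step_arm([
  [0.9,-3.4,0,0],
  [1.8,-6.8,0,0],
  [2.7,-10.2,0,0],
  [3.6,-13.6,0,0],
  [4.5,-17,0,0],
  [5.4,-20.4,0,0],
  [6.3,-23.8,0,0],
  [7.2,-27.2,0,0],
  [8,-30.6,0,0],
  [8,-30.6,0,0],
])

```text
time_s: 8.58
tcp_pos: [520.7, 95.2, 268.8]
tool_rot: [0.999, 0.033, 0.0, -0.001]
contact_force: [-0.5, -0.6, -2.1]
gripper_width: 27.7
```

```bash
python3 go.py 520 90 135 3.5
```

```text
tcp [520.7  95.2 268.8] yaw 3.8 tilt 0.15 q [-0.05  0.05  1.69  0.    1.4   1.46] w 27.7 F [-0.5 -0.6 -2.1] t 8.5833
rows cm [-0.12  0.55 13.38] turn 0.3
```

Request:
step_arm([
  [0,0,3,0],
  [0,0,6,0],
  [0,0,9,0],
  [0,0,11,0],
  [0,0,12.5,0],
  [0,0,13.4,0],
  [0,0,13.6,0],
  [0,0,13.6,0],
  [0,0,13.6,0],
])

```text
time_s: 9.33
tcp_pos: [521.4, 89.6, 133.8]
tool_rot: [1.0, 0.03, 0.001, 0.0]
contact_force: [-0.4, -0.2, -1.7]
gripper_width: 27.8
```

Request:
step_arm([
  [0,0,0.1,0],
  [0,0,0.2,0],
  [0,0,0.3,0],
  [0,0,0.4,0],
  [0,0,0.4,0],
])

```text
time_s: 9.75
tcp_pos: [520.6, 89.9, 128.7]
tool_rot: [1.0, 0.03, 0.0, -0.0]
contact_force: [0.6, -0.2, -1.8]
gripper_width: 27.9
```

Request:
step_arm([
  [0,0,0.1,0],
  [0,0,0.2,0],
  [0,0,0.3,0],
  [0,0,0.3,0],
])

```text
time_s: 10.08
tcp_pos: [521.3, 89.9, 127.4]
tool_rot: [1.0, 0.03, 0.001, 0.0]
contact_force: [-2.9, 0.9, 9.9]
gripper_width: 28.1
```

Request:
step_arm([
  [0,0,0,0],
  [0,0,0,0],
  [-0.6,0,-0.07,0],
  [-1.3,0,-0.12,0],
  [-1.9,0,-0.15,0],
  [-2.6,0,-0.15,0],
  [-3.2,0,-0.1,0],
  [-3.9,0,-0.05,0],
  [-4.5,0,0.05,0],
  [-5.1,0,0.15,0],
], force=6)

```text
time_s: 10.92
tcp_pos: [468.8, 86.7, 124.1]
tool_rot: [1.0, 0.03, -0.0, 0.0]
contact_force: [-0.2, -0.3, 2.7]
gripper_width: 28.1
```

```bash
python3 go.py 469 87 126 3.5; python3 - <<'E'
from h import *
p,d=grab('side'); cv2.imwrite('pics/s4.png',cv2.resize(p[100:300,230:430],None,fx=2.5,fy=2.5)[...,::-1])
E
```

```text
tcp [468.8  86.7 124.1] yaw 3.5 tilt 0.02 q [-0.07  0.1   1.95 -0.    1.09  1.44] w 28.1 F [-0.2 -0.3  2.7] t 10.9167
rows cm [ 0.02 -0.03 -0.19] turn -0.0
```

View pics/s4.png

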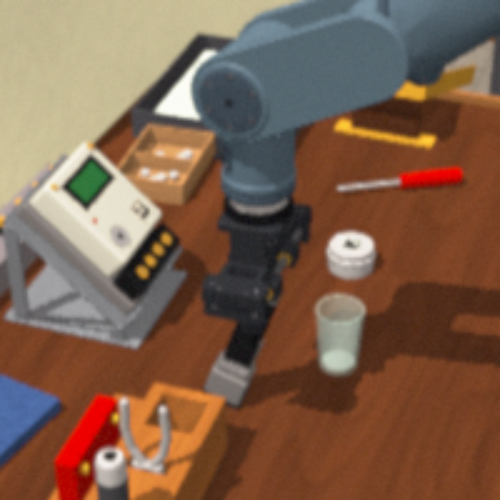

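The window end lags toward the meter and the reader leans about 20°, so the pivot works. Continuing the arc.

Request:
step_arm([
  [-0.6,0,0.15,0],
  [-1.25,0,0.3,0],
  [-1.9,0,0.5,0],
  [-2.5,0,0.7,0],
  [-3.1,0,0.95,0],
  [-3.7,0,1.2,0],
  [-4.3,0,1.55,0],
  [-4.8,0,1.85,0],
  [-5.3,0,2.15,0],
  [-5.5,0,2.25,0],
])

```text
time_s: 11.8
tcp_pos: [413.6, 83.5, 100.9]
tool_rot: [1.0, 0.03, -0.001, -0.0]
contact_force: [0.4, -0.6, -0.7]
gripper_width: 27.9
```

Request:
step_arm([
  [0,0,0,0],
  [0,0,0,0],
  [0,0,0,0],
  [0,0,0,0],
], force=58)

```text
time_s: 12.13
tcp_pos: [414.9, 83.4, 101.7]
tool_rot: [1.0, 0.03, -0.0, -0.0]
contact_force: [-0.0, 0.0, -0.5]
gripper_width: 27.5
```

Request:
step_arm([
  [0,0,-1,0],
  [0,0,-3,0],
  [0,0,-6,0],
  [0,0,-9,0],
  [0,0,-12,0],
  [0,0,-15,0],
  [0,0,-17,0],
  [0,0,-18,0],
  [0,0,-18,0],
])

```text
time_s: 12.88
tcp_pos: [416.1, 83.3, 284.6]
tool_rot: [1.0, 0.03, 0.003, 0.0]
contact_force: [0.3, -0.3, -2.2]
gripper_width: 27.7
```

```bash
python3 go.py 415 85 290 4.5; python3 - <<'E'
from h import *
p,d=grab('side'); cv2.imwrite('pics/s5.png',cv2.resize(p[60:260,230:430],None,fx=2.5,fy=2.5)[...,::-1])
grab('top')
Q=pts('side',d);s=ctrl.state()['tcp_pos']
m=np.all((Q>s+[-40,-40,-150])&(Q<s+[160,40,5]),-1);im=p.astype(int);v,u=np.nonzero(m)
q=Q[m];c=im[m];gr=c.mean(1)
print(len(q),q.min(0),q.max(0))
for lab,k in(('dark',gr<70),('grey',gr>=70)): print(lab,k.sum(),np.median(q[k],0),q[k].min(0),q[k].max(0))
mu=q.mean(0);dr=np.linalg.svd(q-mu,full_matrices=False)[2][0];dr*=np.sign(dr[2]);print('axis',dr,np.degrees(np.arccos(dr[2])))
E
```

```text
tcp [416.1  83.3 284.6] yaw 3.5 tilt 0.3 q [-0.08 -0.22  1.91  0.    1.45  1.43] w 27.7 F [ 0.3 -0.3 -2.2] t 12.8833
rows cm [-0.09 -0.17 -0.54] turn -1.0
580 [407.39656578  66.43662244 187.87614569] [527.40146488 115.09791743 285.76747695]
dark 232 [455.20334787  99.90897363 263.94079297] [407.39656578  76.97768445 193.1219175 ] [525.83372834 115.09791743 285.76747695]
grey 348 [489.44214448 105.77668746 229.78235764] [437.16012493  66.43662244 187.87614569] [527.40146488 114.47905343 259.43678427]
axis [-0.71759136 -0.09946295  0.68932558] 46.42325328312625
```

View pics/s5.png

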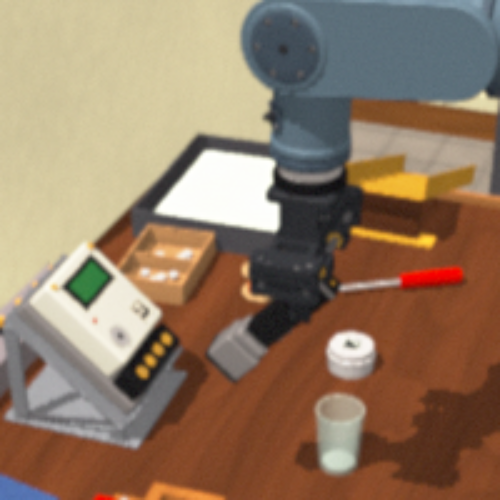

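```bash
cat > axis.py <<'E'
from h import *
def axis(Q,s):
    m=np.all((Q>s+[15,-60,-160])&(Q<s+[170,60,12]),-1);q=Q[m]
    # head +y face: points furthest along +y
    q=q[q[:,1]>s[1]+12]
    r=cv2.minAreaRect(np.ascontiguousarray(q[:,[0,2]],dtype=np.float32)); b=cv2.boxPoints(r)
    return len(q),r,b
if __name__=='__main__':
    d=np.load('side.npz')['d'];Q=pts('side',d);s=ctrl.state()['tcp_pos']
    m=np.all((Q>s+[15,-60,-160])&(Q<s+[170,60,12]),-1);q=Q[m]
    # head face only: y - yaw trend
    n=np.array([-np.sin(np.radians(3.5)),np.cos(np.radians(3.5))]);t=(q[:,:2]-s[:2])@n
    print(np.histogram(t,bins=np.arange(-30,40,5)))
    h=q[(t>16)]; r=cv2.minAreaRect(np.ascontiguousarray(h[:,[0,2]],dtype=np.float32));print('head',len(h),r,cv2.boxPoints(r))
    h=q[(t>9)];mu=h.mean(0);dr=np.linalg.svd(h[:,[0,2]]-mu[[0,2]],full_matrices=False)[2][0];print('tilt',np.degrees(np.arctan2(abs(dr[0]),abs(dr[1]))))
    th=np.radians(45)
    for w in ([519,89.6,200],): print(proj('side',w))
E
python3 axis.py
```

```text
(array([  0,   1,   2,   9,  14,  18,  15,  28, 169, 233,  95,   5,   0]), array([-30, -25, -20, -15, -10,  -5,   0,   5,  10,  15,  20,  25,  30,
        35]))
head 287 ((470.149658203125, 244.1383514404297), (44.94560241699219, 124.37946319580078), 44.076988220214844) [[410.7444  273.18317]
 [497.26575 183.82826]
 [529.55493 215.09354]
 [443.03357 304.44843]]
tilt 42.29355738000298
(np.float64(316.8106182234507), np.float64(203.62687714529977))
```

The tilt measures about 43–44°, with the window offset 97.5 mm forward and 85 mm below the TCP. That matches the 146 mm grip height. Going to the meter scan pose.

```bash
python3 go.py 528 -81.4 287.5 4.8
```

```text
tcp [414.4  83.5 281. ] yaw 3.5 tilt 0.05 q [-0.08 -0.22  1.91  0.    1.45  1.43] w 27.4 F [-1.4 -0.  -1.7] t 12.9833
rows cm [10.34 17.14 -0.66] turn -1.3
```

Request:
step_arm([
  [1.5,2.5,-0.7,-0.5],
  [3,5,-0.7,-1],
  [4.5,7.5,-0.7,-1.3],
  [6,10,-0.7,-1.3],
  [7.5,12.5,-0.7,-1.3],
  [9,15,-0.7,-1.3],
  [10,16.6,-0.7,-1.3],
  [10.3,17.1,-0.7,-1.3],
  [10.3,17.1,-0.7,-1.3],
  [10.3,17.1,-0.7,-1.3],
])

```text
time_s: 13.82
tcp_pos: [526.9, -80.3, 287.0]
tool_rot: [0.999, 0.042, -0.002, -0.001]
contact_force: [-0.6, 0.5, -1.2]
gripper_width: 27.5
```

Request:
step_arm([
  [0,0,0,0],
  [0,0,0,0],
  [0,0,0,0],
  [0,0,0,0],
])

```text
time_s: 14.15
tcp_pos: [527.8, -80.3, 289.0]
tool_rot: [0.999, 0.042, 0.0, 0.0]
contact_force: [-0.2, 0.6, -1.4]
gripper_width: 27.5
```

```bash
python3 go.py 528 -81.4 287.5 4.8; sed -i 's/3\.5/4.8/g' axis.py; python3 - <<'E'
from h import *
p,d=grab('side'); a=cv2.resize(p[80:240,220:380],(480,480)); b,_=grab('top'); b=cv2.resize(b[80:240,270:370],(300,480)); cv2.imwrite('pics/s6.png',np.hstack([a,b])[...,::-1])
E
python3 axis.py
```

```text
tcp [527.8 -80.3 289. ] yaw 4.8 tilt 0.03 q [-0.37  0.05  1.65  0.    1.44  1.11] w 27.5 F [-0.2  0.6 -1.4] t 14.15
rows cm [0.01 0.11 0.15] turn 0.0
(array([  1,   0,   3,   3,  14,  16,  10,  31, 129, 175, 102,  13,   0]), array([-30, -25, -20, -15, -10,  -5,   0,   5,  10,  15,  20,  25,  30,
        35]))
head 262 ((618.6328735351562, 208.9274444580078), (45.748390197753906, 224.07083129882812), 43.84434127807617) [[524.5283   273.8851  ]
 [679.74255  112.279785]
 [712.7374   143.96979 ]
 [557.5232   305.5751  ]]
tilt 42.161381330493285
(np.float64(316.8106182234507), np.float64(203.62687714529977))
```

View pics/s6.png

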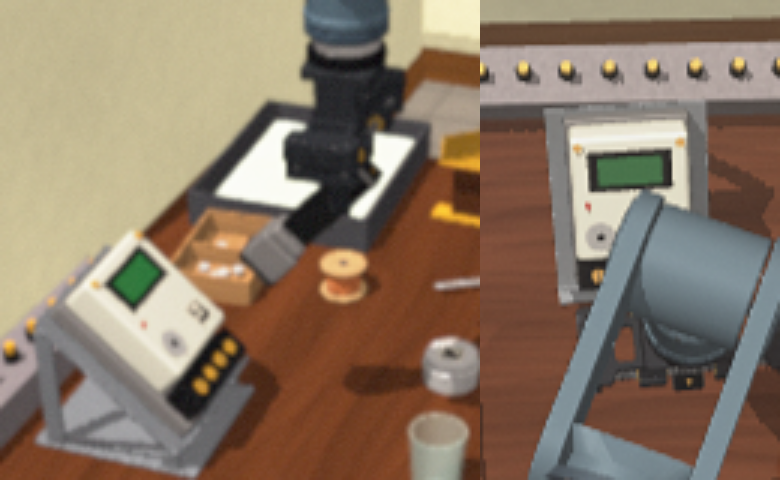

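The reader looks square at the meter. Its head is at (268,255) and the code at (200,312) in the crop, with clear space between. One last numerical check, with the meter points excluded.

```bash
python3 - <<'E'
from h import *
d=np.load('side.npz')['d'];Q=pts('side',d);s=ctrl.state()['tcp_pos']
q=Q[np.all((Q>[s[0]+15,s[1]-60,165])&(Q<[655,s[1]+60,s[2]+12]),-1)]
y=np.radians(4.8);f=np.array([np.cos(y),np.sin(y),0]);n=np.array([-np.sin(y),np.cos(y),0])
t=(q-s)@n;h=q[(t>14)&((q-[692,-67.6,128])@[-.667,-.056,.743]>60)]
X=np.stack([(h-s)@f,(h-s)[:,2]],1).astype(np.float32);r=cv2.minAreaRect(X);b=cv2.boxPoints(r);print(r,b.round(1).tolist())
w=b[np.argsort(b[:,0]-b[:,1])[-2:]].mean(0)
# window end = two corners furthest along (+f,-z)
W=s+f*w[0]+[0,0,w[1]];th=np.radians(43.3);a=-np.sin(th)*f+np.array([0,0,np.cos(th)])
print('window',W)
xa=np.cos(th)*f+np.array([0,0,np.sin(th)])
for c in ([692,-67.6,128],plane('side',286.7,184,128),plane('side',286.7,184,132)):
    v=np.array(c)-W;print(np.round(c,1),'in reader x,y,z',(v@xa).round(1),(v@n).round(1),(v@a).round(1))
T=np.load('top.npz');S=np.load('side.npz')['p']
Z=Q[np.all((Q>[400,-280,28])&(Q<[520,-170,45]),-1)];print('seal',cv2.minEnclosingCircle(np.ascontiguousarray(Z[:,:2],dtype=np.float32)))
E
```

```text
((54.54676818847656, -40.31629180908203), (46.54254150390625, 120.28377532958984), 44.051727294921875) [[-4.0, -13.300000190734863], [79.5999984741211, -99.69999694824219], [113.0999984741211, -67.4000015258789], [29.5, 19.100000381469727]]
window [623.94149603 -72.54670114 205.44084433]
[692.  -67.6 128. ] in reader x,y,z -3.5 -0.8 -103.2
[694.7 -72.  128. ] in reader x,y,z -1.8 -5.4 -104.7
[691.7 -66.4 132. ] in reader x,y,z -0.8 0.4 -100.1
seal ((462.0181579589844, -223.61277770996094), 34.10280990600586)
```

The code lies within about 5 mm of the reader axis at about 102 mm. Handing in.

```bash
python3 -c "
from h import *
s=ctrl.state();print(s['joint_vel'].round(3),s['gripper_width'],s['contact_force'].round(1));print(ctrl.job_done())"
```

```text
[-0.006  0.006 -0.003  0.     0.002 -0.002] 27.382587573477167 [-0.4 -0.7 -2.2]
the job is handed in; nothing more can be done
None
```

I booked the seal to its meter and handed the job in at about 14 s of the 45 s allowed. No verdict is reported, so the checks below are my own measurements.

- **Seal scan:** I drew the reader out of its well and held it upright over the seal's code for about 2.5 s, with the window about 10 cm above it.
- **Getting the tilt:** The tool can only shift and turn about its own vertical axis. So I stood the reader's foot on clear desk, eased the grip to 6 N and pivoted it in the fingers to about 43–44°. I then re-gripped it at 58 N and moved to the meter.
- **Meter scan at hand-in:** The code was about 102 mm from the window and within about 5 mm of the reader's axis. The axis was within about 2° of square, and the window was about 205 mm up. The arm was still, and the wrist force showed little more than the reader's weight.
- **Disagreements:**
  - The two views put the meter code up to about 5 mm apart sideways, depending on the height assumed.
  - The last outline fit placed the seal about 5 mm from its first position. Neither it nor the meter was approached closer than about 10 cm, so I take that as fit noise.
- **Not measured:** I did not measure the other objects at the end. The arm's paths kept clear of them, and those visible in the pictures looked undisturbed.

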